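# Fetch the hemmed-in pump head and put the stock back

### The job

The steel pump head stands at the back of the plywood tray, hemmed in by the glass jar, the tin and the oil bottle. Clear those three out of the tray onto the black rubber mat, then stand the pump head upright in the middle of the white turntable, and finally put the jar, the tin and the bottle back in the tray, each on the spot where it stood at the start. Set everything down gently, keep it upright, and leave the mallet, the valve core remover and the roll of tape alone.

Things in the scene. Friction and masses are not known exactly. Their poses are not given: they have to be found in the camera images.
- pump_head: Steel pump head standing on its round collar (36 mm across, 13 mm high); two flat cheeks 32 mm apart (its y) to grip, 22 mm long, 12 to 36 mm up; thumb lever on top, 41 mm high in all, 0.2 kg. A 9 mm hose barb, 21 mm up, points along its +x (to the tray's rear wall), ending 40 mm from the centre. Origin: centre of the underside; z up.
- jar: Clear glass jar with small valve parts inside, closed by a brass-coloured screw lid as wide as the jar; 60 mm across, 92 mm high (lid from 74 to 92 mm), about 0.26 kg. Origin: centre of the underside; z up. Round: its yaw means nothing.
- tin: Grey-painted steel tin with a paper label and a bare steel top; 62 mm across, 85 mm high, about 0.24 kg. Origin: centre of the underside; z up. Round.
- bottle: White plastic oil bottle, 56 mm across and straight-sided up to 79 mm, sloping shoulder, narrow black screw cap 32 mm across from 87 to 100 mm high; about 0.17 kg. Origin: centre of the underside; z up. Round.
- tray: Fixed plywood tray, 160 mm (its x) by 216 mm (its y), walls 6 mm thick and 36 mm high, floor 6 mm thick. Origin: centre of the underside; +x to its rear wall, away from the robot. The pump head stands 26 mm behind the centre; jar, tin and bottle, in varying order, about 58 mm to its left, right and front (centre to centre).
- mat: Fixed black rubber mat lying on the board, 180 mm (its x) by 240 mm (its y), 4 mm thick. Origin: centre of the underside. Empty at the start: the side area for the jar, tin and bottle.
- turntable: White plastic turntable, 200 mm across, flat top 24 mm above the board with a rim 3 mm higher; empty at the start. It does not shift, but its top turns freely with a little friction. Origin: on the turning axis (its middle), at board height.
- mallet: Bystander: short hardwood mallet lying on the board, square head 60 x 100 x 52 mm, handle 23 mm thick and 135 mm long along its -x. Origin: under the centre of the head.
- core_remover: Bystander: chrome valve core remover lying on the board, six-sided grip 11 mm thick with a thin shaft, 110 mm long along its x. Origin: under its middle.
- tape: Bystander: roll of black insulating tape lying flat, 68 mm across, 19 mm high. Origin: centre of the underside.
Things that resemble listed ones, but are neither listed nor needed, are in the scene too. Of the things like the jar, leave any that is green; of the rest the smaller one is meant.

How it is judged:
By the outcome, as a careful person would: the job done as asked, in the order asked, and still so for the second after the job is handed in, with the robot touching nothing.
It also fails if it takes over 147 s, if anything falls off the work surface, if the arm or the gripper's body presses on something with over 40 N, if the wrist force passes 120 N, or if a joint passes its speed limit or range.

### The arm

A 6-joint arm with a two-finger parallel gripper is mounted at the origin on the work surface. World frame = base frame: x ahead of the robot, y to its left, z up, the work surface at z = 0. Lengths are in m, angles in rad, forces in N, time in s.
With the tool pointing down it reaches from about 0.3 to 0.875 m from the base axis. Payload 6.4 kg.
Tool frame: the origin (TCP) lies midway between the tips of the shut fingers; the grasp point (between the pads) lies 19 mm behind it; z points along the fingers, y is the line along which they close (so a half turn about z gives the same grasp; the last joint's range is limited). The gripper opens to 85 mm and grips with 20 to 120 N. Pads are 22 mm wide; open, the fingers measure 114 mm over their backs; the gripper's body (76 mm by 85 mm) begins 54 mm behind the grasp point. The pads swing forward as they close: fully open they stand 13 mm farther back than shut.
Start: joints at [-1.472, 0.181, 1.607, -0, 1.354, -0.206], TCP at [0.173, -0.549, 0.231] pointing down, gripper open.
Joint ranges: [-2.99, 2.99], [-0.89, 2.07], [0.3, 2.58], [-1.14, 4.28], [0, 2.63], [-3.12, 3.12]. Speed limits (rad/s): [2.57, 2.57, 3.01, 3.14, 3.14, 3.14].

### API

Orientations are given as a rotation vector (axis times angle).
In Python, from station import robot, optics, close_job gives the robot as it stands.
- The arm moves only by the shell command python3 -m pendant 'ROWS'. ROWS is a JSON list of rows, 1 to 12 of them, each of 7 numbers: dx, dy, dz in fractions of the full range, 1 being 0.4 m, then a rotation vector rx, ry, rz in fractions of the full range, 1 being pi rad, then the opening from 0.0 (shut) to 1.0 (fully open); each row shifts and turns the commanded pose from where the row before left it, along the tool's axes as they then stand; what a row does not reach is not made up. A row lasts 1/12 s, in which the tool goes at most 0.0417 m and 0.125 rad, less where a joint would pass 70% of its speed; a pose out of reach is approached as far as the arm can. The fingers move at their own pace and stop on an object; the grip force is fixed at half the most. Time passes only in rows, so rows that do not move let the fingers close. It prints the time, the measured TCP pose, the force, the opening and the grip force at its end. Shift and turn numbers lie between -1 and 1, and a call with a number outside is refused. Input that does not fit is refused with a message, and nothing moves.
- robot.observe(): the state, without advancing time (a new reading comes with each control period).
- optics.read_camera(name): name is "scene" or "top" or "wrist"; returns the picture (400x640x3 uint8, red, green, blue); there is no depth.
- optics.camera_info(name): a dict with "camera_matrix" (3x3 intrinsics, pixels), "k1" (the pictures are not rectified: a ray, as slopes to the right and down, at radius r is drawn at 1 + k1 r^2 times it, then the intrinsics apply), "camera_from_world" (4x4, takes a point from world to camera coordinates). Camera axes: x right, y down, z forward; pixel columns grow to the right and rows downward; lengths in m; the calibration is good to about 2 mm. A picture is of the moment at which its call begins: read the wrist's pose just before it. camera_info takes no time and is no camera call; for the wrist camera it gives the pose at the moment of the call.
- close_job(): hands the job in; it is judged then, once.
The state is a dict: "time_s": time; "joint_pos": joint angles; "joint_velocities": joint speeds; "joint_efforts": joint torques, N m; "tcp_pos": TCP position; "orientation": TCP orientation; "contact_force": force on the tool from outside, world axes, zero at the start; "moment": the same for the moment, N m; "grip_width": opening from 0.0 (shut) to 1.0 (fully open); "grip_force": force on a finger pad.
Only numpy, scipy, OpenCV 4.12 (cv2) and the standard library are available. Lean on these libraries where they do the work, as an engineer would, in place of code of your own. Each camera call takes 0.05 s, during which the arm holds its last target. There are 200 camera calls.

## Working session

There is one attempt and no reset: what is moved stays moved. The work goes in short steps, Python scripts to look and compute and a shell command to move; the robot and the scene stay as the last step left them, time stands still between calls to the robot, and variables do not carry over. Pictures are saved under pics/ and viewed, at most 16 in all, crops included, and the job is handed in when it is done.

```bash
ls; mkdir -p pics; python3 - <<'E'
from station import robot, optics
import cv2, numpy as np
s=robot.observe(); print({k:np.round(v,3).tolist() for k,v in s.items()})
for n in ("scene","top"):
    im=optics.read_camera(n); cv2.imwrite(f"pics/{n}0.png",im[...,::-1])
    i=optics.camera_info(n); print(n,np.round(i["camera_matrix"],1).tolist(),i["k1"],np.round(i["camera_from_world"],3).tolist())
E
```

```text
pics
{'time_s': 0.0, 'joint_pos': [-1.472, 0.182, 1.608, -0.0, 1.354, -0.206], 'joint_velocities': [0.0, 0.0, 0.001, 0.0, 0.001, 0.001], 'joint_efforts': [-0.0, -44.488, -35.134, -0.0, 0.009, -0.0], 'tcp_pos': [0.172, -0.548, 0.23], 'orientation': [-3.103, -0.477, -0.0], 'contact_force': [-0.692, 0.087, 0.485], 'moment': [0.001, 0.001, -0.009], 'grip_force': 0.0, 'grip_width': 0.998}
scene [[365.5, 0.0, 321.2], [0.0, 365.5, 199.9], [0.0, 0.0, 1.0]] -0.0633816602177097 [[-0.379, 0.925, -0.02, 0.248], [0.541, 0.204, -0.816, -0.285], [-0.751, -0.32, -0.577, 1.409], [0.0, 0.0, 0.0, 1.0]]
top [[408.6, 0.0, 327.2], [0.0, 408.6, 194.0], [0.0, 0.0, 1.0]] 0.027261001049961455 [[0.008, -1.0, -0.003, -0.025], [-0.981, -0.007, -0.191, 0.588], [0.191, 0.004, -0.981, 0.811], [0.0, 0.0, 0.0, 1.0]]
```

View pics/top0.png

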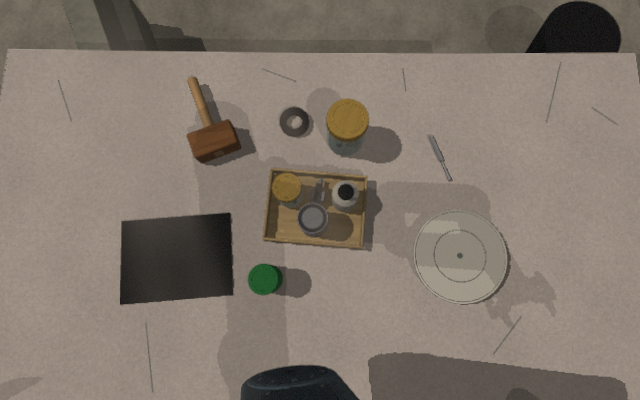

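View pics/scene0.png

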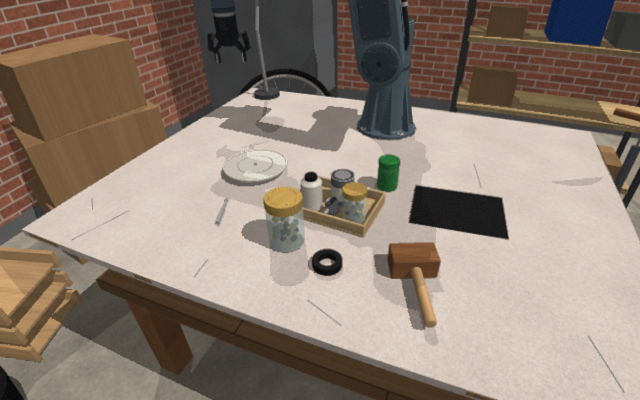

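The top view shows the tray spanning (265,170)-(367,250). In it are the small brass-lidded jar at (286,187), the tin at (313,217), the bottle at (345,192) and the pump head at about (320,188). The mat is near (177,259) and the turntable near (460,256). The large brass jar at (348,120) and the green one at (265,279) are look-alikes to leave.

```bash
cat > h.py <<'E'
import numpy as np, cv2
from station import robot, optics
def cast(info,uv,z):
    K=np.array(info["camera_matrix"]);k1=info["k1"];T=np.array(info["camera_from_world"])
    d=(np.array(uv,float)-K[:2,2])/[K[0,0],K[1,1]]
    u=d.copy()
    for _ in range(20): u=d/(1+k1*(u@u))
    r=T[:3,:3].T@np.r_[u,1]; c=-T[:3,:3].T@T[:3,3]
    return c+r*(z-c[2])/r[2]
def proj(info,p):
    K=np.array(info["camera_matrix"]);T=np.array(info["camera_from_world"])
    q=T[:3,:3]@p+T[:3,3]; s=q[:2]/q[2]; s=s*(1+info["k1"]*(s@s))
    return s*[K[0,0],K[1,1]]+K[:2,2]
def blobs(mask,roi,amin=40):
    x0,y0,x1,y1=roi; m=np.zeros(mask.shape,np.uint8); m[y0:y1,x0:x1]=mask[y0:y1,x0:x1]*255
    cs,_=cv2.findContours(m,cv2.RETR_EXTERNAL,cv2.CHAIN_APPROX_NONE)
    return sorted([c for c in cs if cv2.contourArea(c)>=amin],key=cv2.contourArea,reverse=True)
E
python3 - <<'E'
from h import *
im=cv2.imread("pics/top0.png"); I=optics.camera_info("top"); h=cv2.cvtColor(im,cv2.COLOR_BGR2HSV).astype(int); H,S,V=h[...,0],h[...,1],h[...,2]
def disc(name,m,roi,z):
    for c in blobs(m,roi)[:2]:
        w=np.array([cast(I,p[0]+0.0,z)[:2] for p in cv2.convexHull(c)]).astype(np.float32)
        (ctr,r)=cv2.minEnclosingCircle(w); M=cv2.moments(c)
        print(name,cv2.contourArea(c),np.round(cast(I,(M["m10"]/M["m00"],M["m01"]/M["m00"]),z)[:2],4),"enc",np.round(ctr,4),"d",round(2*r,4))
for p in [(286,187),(313,217),(345,192),(275,240),(320,240),(320,186),(460,256),(177,259)]: print(p,h[p[1],p[0]])
disc("jar",(S>110)&(H>15)&(H<30)&(V>100),(271,172,305,206),.098)
disc("cap",(V<60),(330,175,362,208),.106)
disc("ttab",(S<40)&(V>150),(400,200,520,315),.027)
def rect(name,m,roi,z):
    c=blobs(m,roi)[0]
    w=np.array([cast(I,p[0],z)[:2] for p in cv2.convexHull(c)]).astype(np.float32)
    r=cv2.minAreaRect(w); print(name,np.round(r[0],4),np.round(r[1],4),r[2])
rect("mat",(V<70),(100,200,245,315),.004)
rect("tray",(S>70)&(H<32)&(V>60),(250,160,380,256),.036)
cv2.imwrite("pics/crop0.png",cv2.resize(im[155:265,250:385],None,fx=5,fy=5,interpolation=cv2.INTER_CUBIC))
E
```

```text
(286, 187) [ 20 157 120]
(313, 217) [ 11  20 102]
(345, 192) [13 66 27]
(275, 240) [ 18 109 110]
(320, 240) [ 18 106 140]
(320, 186) [17 33 69]
(460, 256) [30 13 77]
(177, 259) [15 41 50]
jar 609.0 [0.5954 0.063 ] enc [0.5953 0.0629] d 0.0594
cap 173.5 [ 0.5837 -0.0574] enc [ 0.5839 -0.0578] d 0.0325
ttab 1407.0 [ 0.4011 -0.2898] enc [ 0.4185 -0.2919] d 0.1698
ttab 312.5 [ 0.4252 -0.3004] enc [ 0.435  -0.3007] d 0.086
mat [0.4558 0.3074] [0.1784 0.2418] 5.235613822937012
tray [0.5631 0.0052] [0.2153 0.1613] 85.4920654296875
```

View pics/crop0.png

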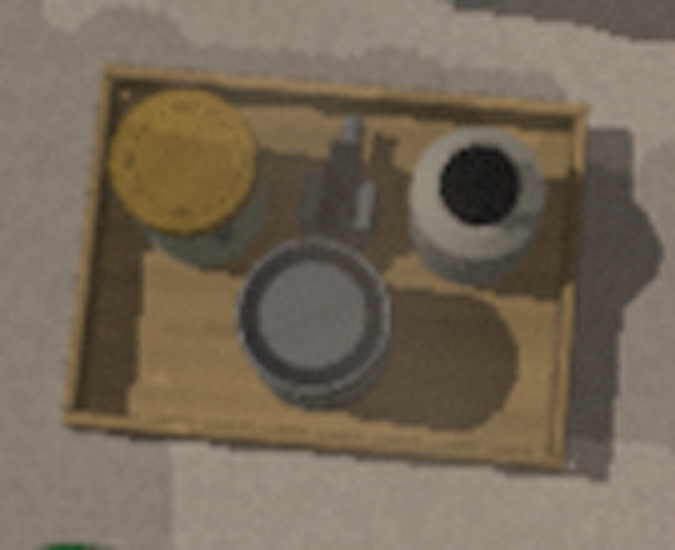

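The crop shows the jar lid at (183,160), tin top at (313,313), bottle cap at (480,185) and the pump head between them, with its lever near (345,160). The tray is turned by about -4.5°. Next I'll measure the tin and turntable circles and cross-check with the scene camera.

```bash
python3 - <<'E'
from h import *
im=cv2.imread("pics/top0.png"); I=optics.camera_info("top"); g=cv2.cvtColor(im,cv2.COLOR_BGR2GRAY)
def hough(n,roi,rmin,rmax,z,p2=15):
    x0,y0,x1,y1=roi; f=4
    c=cv2.HoughCircles(cv2.GaussianBlur(cv2.resize(g[y0:y1,x0:x1],None,fx=f,fy=f,interpolation=cv2.INTER_CUBIC),(5,5),0),cv2.HOUGH_GRADIENT,1,20,param1=80,param2=p2,minRadius=rmin*f,maxRadius=rmax*f)
    for u,v,r in c[0][:3]:
        u,v,r=(u+.5)/f-.5+x0,(v+.5)/f-.5+y0,r/f
        a=cast(I,(u,v),z); b=cast(I,(u+r,v),z); print(n,(u,v,r),np.round(a,4),"d",round(2*np.linalg.norm(b-a),4))
hough("tin",(292,195,335,240),12,17,.091); hough("tt",(405,200,518,315),43,50,.027)
hough("ttin",(425,222,497,292),23,30,.024)
# predicted positions in scene image
J=optics.camera_info("scene")
for n,p in dict(jar=(.5953,.0629,.098),cap=(.5839,-.0578,.106),tin=(.5325,.0075,.091)).items(): print(n,np.round(proj(J,np.array(p)),1))
s=cv2.imread("pics/scene0.png");cv2.imwrite("pics/crop1.png",cv2.resize(s[145:245,280:400],None,fx=5,fy=5,interpolation=cv2.INTER_CUBIC))
E
```

```text
tin (np.float32(314.0), np.float32(219.75), np.float32(16.85)) [0.5287 0.0057 0.091 ] d 0.0678
tt (np.float32(461.25), np.float32(254.75), np.float32(47.35)) [ 0.4648 -0.3062  0.027 ] d 0.1993
tt (np.float32(463.25), np.float32(259.75), np.float32(43.775)) [ 0.4543 -0.3098  0.027 ] d 0.1838
tt (np.float32(457.75), np.float32(259.5), np.float32(49.0)) [ 0.4547 -0.2982  0.027 ] d 0.2058
ttin (np.float32(461.5), np.float32(253.75), np.float32(26.9)) [ 0.467  -0.3078  0.024 ] d 0.1138
ttin (np.float32(460.75), np.float32(258.75), np.float32(23.65)) [ 0.4565 -0.3056  0.024 ] d 0.0999
ttin (np.float32(456.25), np.float32(255.75), np.float32(23.225)) [ 0.4627 -0.2964  0.024 ] d 0.0983
jar [353.7 187.5]
cap [309.9 173.4]
tin [340.9 173.2]
```

View pics/crop1.png

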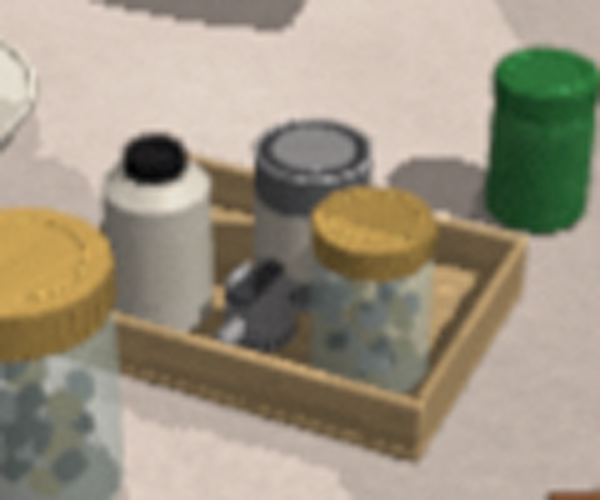

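Scene-camera projections agree to about 1.5 px with a common shift, so jar (.595,.063), bottle (.584,-.058) and tin (.5325,.0075) hold. Moving above the tin, aligned with the tray yaw, for a close look.

Careful with the scale: shifts go in shares of 0.4 m and turns go in shares of pi rad. That gives: -0.0364 m / 0.4 = -0.091, 0.0197 m / 0.4 = 0.0493, 0.096 rad / 3.1416 = 0.0306.

```bash
python3 -m pendant '[[0,0,0,0,0,0.0306,1],[0,0,0,0,0,0.0306,1],[0,0,0,0,0,0.0306,1],[0,0,0,0,0,0.0306,1],[0.0493,-0.091,0,0,0,0,1],[0.0493,-0.091,0,0,0,0,1],[0.0493,-0.091,0,0,0,0,1],[0.0493,-0.091,0,0,0,0,1],[0.0493,-0.091,0,0,0,0,1],[0.0493,-0.091,0,0,0,0,1],[0.0493,-0.091,0,0,0,0,1],[0.0493,-0.091,0,0,0,0,1]]'
python3 -m pendant '[[0.0493,-0.091,0,0,0,0,1],[0.0493,-0.091,0,0,0,0,1],[0.0493,-0.091,0,0,0,0,1],[0.0493,-0.091,0,0,0,0,1],[0.0493,-0.091,0,0,0,0,1],[0.0493,-0.091,0,0,0,0,1],[0.0493,-0.091,0,0,0,0,1],[0.0493,-0.091,0,0,0,0,1],[0,0,0,0,0,0,1],[0,0,0,0,0,0,1],[0,0,0,0,0,0,1],[0,0,0,0,0,0,1]]'
cat >> h.py <<'E'
from scipy.spatial.transform import Rotation as Rn
def pose():
    s=robot.observe(); R=Rn.from_rotvec(s["orientation"]).as_matrix(); return np.array(s["tcp_pos"]),R
def go(x,y,z,yaw=None):
    p,R=pose(); d=R.T@(np.array([x,y,z])-p); yw=np.degrees(np.arctan2(R[1,0],R[0,0]))
    print("tcp",np.round(p,4),"yaw",round(yw,2),"delta tool",np.round(d,4), "tilt",round(np.degrees(np.arccos(-R[2,2])),2))
E
python3 - <<'E'
from h import *
I=optics.camera_info("wrist"); im=optics.read_camera("wrist"); cv2.imwrite("pics/w1.png",im[...,::-1])
go(.5325,.0075,.091)
np.save("w1T.npy",I["camera_from_world"]); print(np.round(I["camera_from_world"],3).tolist(), np.round(I["camera_matrix"],1).tolist(), I["k1"])
for n,p in dict(jar=(.5953,.0629,.098),cap=(.5839,-.0578,.106),tin=(.5325,.0075,.091)).items(): print(n,np.round(proj(I,np.array(p)),1))
E
```

```text
time_s: 1.1
tcp_pos: [0.3532, -0.2687, 0.2311]
orientation: [-3.139, 0.125, -0.0]
contact_force: [0.6, -1.1, 0.3]
grip_width: 1.0
grip_force: 0.0
time_s: 2.1
tcp_pos: [0.5322, 0.0062, 0.231]
orientation: [3.139, -0.126, -0.001]
contact_force: [-0.3, -0.4, -0.6]
grip_width: 1.0
grip_force: 0.0
tcp [0.5323 0.0059 0.2312] yaw -4.64 delta tool [ 1.000e-04 -1.600e-03  1.402e-01] tilt 0.03
[[-0.08, -0.997, -0.0, 0.049], [-0.946, 0.075, 0.315, 0.462], [-0.314, 0.025, -0.949, 0.548], [0.0, 0.0, 0.0, 1.0]] [[293.0, 0.0, 322.2], [0.0, 293.0, 198.0], [0.0, 0.0, 1.0]] -0.024914155252639965
jar [255.8 127.4]
cap [388.9 130.2]
tin [321.2 185.9]
```

View pics/w1.png

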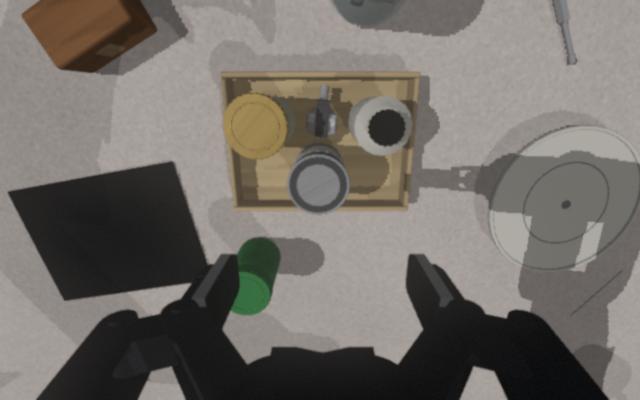

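The wrist view shows jar lid (256,126), cap (387,128), tin top (318,184), pump lever (322,118) and turntable dot (566,204). The predictions were within 3 px. I'll refine these.

```bash
python3 - <<'E'
from h import *
im=cv2.imread("pics/w1.png"); I=optics.camera_info("wrist"); h=cv2.cvtColor(im,cv2.COLOR_BGR2HSV).astype(int); H,S,V=h[...,0],h[...,1],h[...,2]; g=cv2.cvtColor(im,cv2.COLOR_BGR2GRAY)
def fit(n,m,roi,z):
    c=blobs(m,roi)[0]; w=np.array([cast(I,p[0],z)[:2] for p in cv2.convexHull(c)]).astype(np.float32)
    ctr,r=cv2.minEnclosingCircle(w); e=cv2.fitEllipse(c); print(n,"enc",np.round(ctr,4),"d",round(2*r,4),"ell",np.round(e[0],1),np.round(cast(I,e[0],z)[:2],4))
fit("jar",(S>130)&(H>15)&(H<30)&(V>100),(220,90,292,162),.098)
fit("cap",(V<55),(362,103,412,150),.106)
fit("tindisc",(V>85)&(S<45),(292,160,345,208),.091)
fit("ttdot",(V<85),(558,197,574,212),.024) if blobs(V<85,(558,197,574,212),4) and 0 else print(np.round(cast(I,(566,204),.024),4), "top",np.round(cast(optics.camera_info("top"),(460,256),.024),4))
m=(S>70)&(H<32)&(V>60)
c=blobs(m,(215,65,425,215))[0]; r=cv2.minAreaRect(np.array([cast(I,p[0],.036)[:2] for p in cv2.convexHull(c)]).astype(np.float32)); print("tray",np.round(r[0],4),r[1:],)
cv2.imwrite("pics/crop2.png",cv2.resize(im[60:220,215:425],None,fx=3.8,fy=3.7,interpolation=cv2.INTER_CUBIC))
E
```

```text
Traceback (most recent call last):
IndexError: list index out of range
```

```bash
python3 - <<'E'
from h import *
im=cv2.imread("pics/w1.png"); I=optics.camera_info("wrist"); h=cv2.cvtColor(im,cv2.COLOR_BGR2HSV).astype(int); H,S,V=h[...,0],h[...,1],h[...,2]; g=cv2.cvtColor(im,cv2.COLOR_BGR2GRAY)
def fit(n,m,roi,z):
    b=blobs(m,roi)
    if not b: print(n,"none"); return
    c=b[0]; w=np.array([cast(I,p[0],z)[:2] for p in cv2.convexHull(c)]).astype(np.float32)
    ctr,r=cv2.minEnclosingCircle(w); e=cv2.fitEllipse(c); print(n,"enc",np.round(ctr,4),"d",round(2*r,4),"ell",np.round(e[0],1),np.round(cast(I,e[0],z)[:2],4))
print(h[126,256],h[128,387],h[184,318],h[184,295])
fit("jar",(S>100)&(H>15)&(H<30)&(V>95),(220,90,292,162),.098)
fit("cap",(V<60),(362,103,412,150),.106)
fit("tindisc",(V>85)&(S<45),(294,160,345,206),.091)
print("tt",np.round(cast(I,(566,204),.024),4), "top",np.round(cast(optics.camera_info("top"),(460,256),.024),4))
c=blobs((S>70)&(H<32)&(V>60),(215,65,425,215))[0]; r=cv2.minAreaRect(np.array([cast(I,p[0],.036)[:2] for p in cv2.convexHull(c)]).astype(np.float32)); print("tray",np.round(r[0],4),r[1:])
cv2.imwrite("pics/crop2.png",cv2.resize(im[60:220,215:425],None,fx=3.8,fy=3.7,interpolation=cv2.INTER_CUBIC))
E
```

```text
[ 21 123 154] [15 24 42] [120   2 130] [ 0  3 76]
jar enc [0.5961 0.0635] d 0.061 ell [254.9 125.6] [0.5971 0.0632]
cap enc [ 0.5865 -0.0559] d 0.0321 ell [386.5 127.3] [ 0.5867 -0.056 ]
tindisc enc [0.5333 0.0106] d 0.0454 ell [317.8 184.8] [0.5341 0.0105]
tt [ 0.4642 -0.3044  0.024 ] top [ 0.4623 -0.3043  0.024 ]
tray [0.5656 0.0075] ((0.21710044145584106, 0.15663421154022217), 85.4072036743164)
```

View pics/crop2.png

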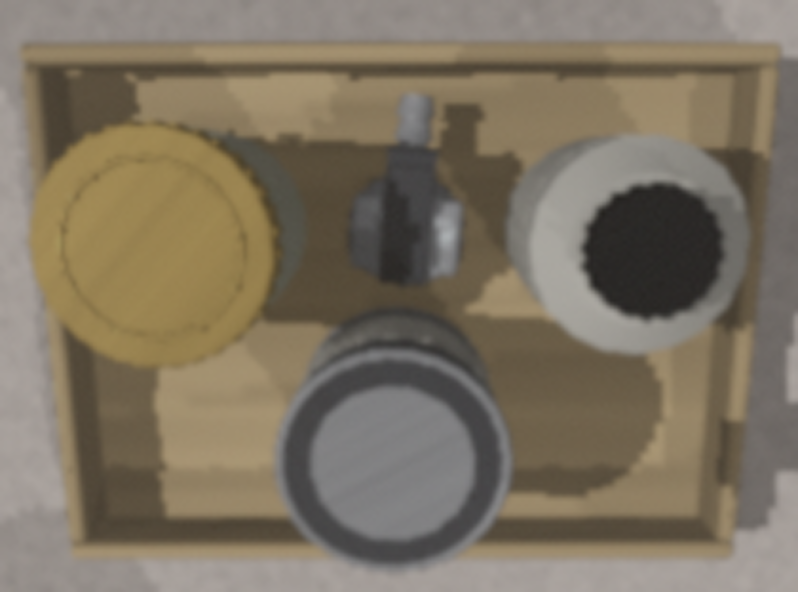

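The two views agree to 2–3 mm. Averaging gives tin (.533,.0095), jar (.596,.063), bottle (.585,-.057) and turntable (.463,-.304). Descending on the tin.

In the tool's units: 0.0366 m / 0.4 = 0.0915, -0.0035 m / 0.4 = -0.0088.

```bash
python3 -m pendant '[[0.0025,-0.0088,0.0915,0,0,0,1],[0,0,0.0915,0,0,0,1],[0,0,0.0915,0,0,0,1],[0,0,0.0915,0,0,0,1],[0,0,0.0665,0,0,0,1],[0,0,0.025,0,0,0,1],[0,0,0,0,0,0,1],[0,0,0,0,0,0,1],[0,0,0,0,0,0,0.5],[0,0,0,0,0,0,0.5],[0,0,0,0,0,0,0.5],[0,0,0,0,0,0,0.5]]'
python3 -m pendant '[[0,0,0,0,0,0,0],[0,0,0,0,0,0,0],[0,0,0,0,0,0,0],[0,0,0,0,0,0,0]]'
```

```text
time_s: 3.15
tcp_pos: [0.5362, 0.0101, 0.0509]
orientation: [3.138, -0.124, 0.007]
contact_force: [-0.6, -0.3, 6.7]
grip_width: 0.712
grip_force: 65.1
time_s: 3.48
tcp_pos: [0.5362, 0.0101, 0.0509]
orientation: [3.138, -0.124, 0.007]
contact_force: [-0.8, -0.5, 7.3]
grip_width: 0.709
grip_force: 65.2
```

In the tool's units: -0.035 m / 0.4 = -0.0875, -0.01 m / 0.4 = -0.025.

```bash
python3 -m pendant '[[0,0,-0.025,0,0,0,0],[0,0,-0.0875,0,0,0,0],[0,0,-0.0875,0,0,0,0],[0,0,-0.0875,0,0,0,0],[0,0,0,0,0,0,0],[0,0,0,0,0,0,0]]'
python3 -m pendant '[[-0.0205,-0.0395,0,0,0,0,0],[-0.041,-0.0788,0,0,0,0,0],[-0.041,-0.0788,0,0,0,0,0],[-0.041,-0.0788,0,0,0,0,0],[-0.041,-0.0788,0,0,0,0,0],[-0.041,-0.0788,0,0,0,0,0],[-0.041,-0.0788,0,0,0,0,0],[-0.041,-0.0788,0,0,0,0,0],[-0.041,-0.0788,0,0,0,0,0],[-0.0205,-0.0395,0,0,0,0,0],[0,0,0,0,0,0,0],[0,0,0,0,0,0,0]]'
python3 - <<'E'
from h import *
cv2.imwrite("pics/top1.png",optics.read_camera("top")[...,::-1])
go(.4122,.3049,.049)
E
```

```text
time_s: 3.98
tcp_pos: [0.5361, 0.0103, 0.1669]
orientation: [3.138, -0.124, 0.01]
contact_force: [0.2, -0.7, -2.9]
grip_width: 0.708
grip_force: 66.0
time_s: 4.98
tcp_pos: [0.4078, 0.3052, 0.162]
orientation: [3.138, -0.12, -0.004]
contact_force: [0.0, -0.9, -1.9]
grip_width: 0.712
grip_force: 66.2
tcp [0.4085 0.3045 0.1622] yaw -4.47 delta tool [ 0.0039 -0.0009  0.1132] tilt 0.14
```

View pics/top1.png

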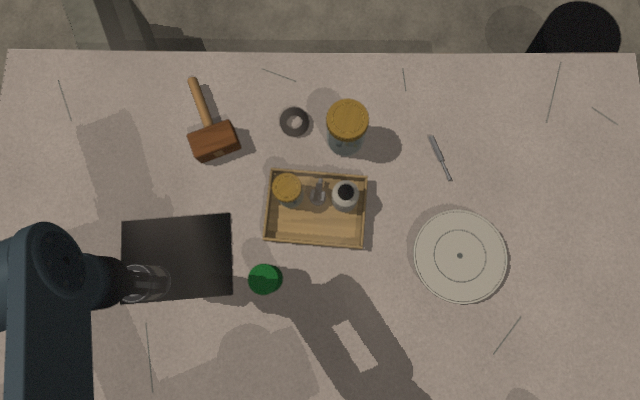

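The tin is held over the mat at about (145,282) and the tray now holds only the jar, pump head and bottle. Lowering.

In the tool's units: 0.035 m / 0.4 = 0.0875, 0.003 m / 0.4 = 0.0075.

```bash
python3 -m pendant '[[0.005,0,0.075,0,0,0,0],[0.005,0,0.0875,0,0,0,0],[0,0,0.075,0,0,0,0],[0,0,0.025,0,0,0,0],[0,0,0.0075,0,0,0,0],[0,0,0,0,0,0,0],[0,0,0,0,0,0,0]]'
python3 -m pendant '[[0,0,0.0075,0,0,0,0],[0,0,0,0,0,0,0]]'
```

```text
time_s: 5.62
tcp_pos: [0.4149, 0.3047, 0.0568]
orientation: [-3.138, 0.125, -0.003]
contact_force: [-0.3, -0.6, -1.9]
grip_width: 0.708
grip_force: 66.2
time_s: 5.78
tcp_pos: [0.4145, 0.305, 0.0536]
orientation: [-3.138, 0.124, -0.004]
contact_force: [-0.4, -0.7, -2.3]
grip_width: 0.712
grip_force: 66.2
```

In the tool's units: 0.002 m / 0.4 = 0.005, 0.001 m / 0.4 = 0.0025.

```bash
python3 -m pendant '[[0,0,0.005,0,0,0,0],[0,0,0,0,0,0,0],[0,0,0.0025,0,0,0,0],[0,0,0,0,0,0,0]]'
python3 -m pendant '[[0,0,0.0025,0,0,0,0],[0,0,0,0,0,0,0]]'
```

```text
time_s: 6.12
tcp_pos: [0.4134, 0.3047, 0.0493]
orientation: [-3.139, 0.124, -0.0]
contact_force: [0.5, -0.4, -2.1]
grip_width: 0.71
grip_force: 66.2
time_s: 6.28
tcp_pos: [0.4135, 0.3047, 0.049]
orientation: [3.139, -0.124, -0.0]
contact_force: [-3.5, -1.5, 5.9]
grip_width: 0.71
grip_force: 67.2
```

In the tool's units: -0.035 m / 0.4 = -0.0875, -0.02 m / 0.4 = -0.05.

```bash
python3 -m pendant '[[0,0,0,0,0,0,0.85],[0,0,0,0,0,0,0.85],[0,0,0,0,0,0,1],[0,0,0,0,0,0,1],[0,0,-0.05,0,0,0,1],[0,0,-0.0875,0,0,0,1],[0,0,-0.0875,0,0,0,1],[0,0,-0.0875,0,0,0,1],[0,0,0,0,0,0,1]]'
python3 - <<'E'
from h import *
go(.596,.063,.055)
E
```

```text
time_s: 7.03
tcp_pos: [0.4176, 0.3066, 0.1808]
orientation: [-3.134, 0.124, -0.018]
contact_force: [1.0, 0.8, 1.1]
grip_width: 1.0
grip_force: 0.0
tcp [0.4176 0.3066 0.1808] yaw -4.53 delta tool [0.1957 0.2295 0.1267] tilt 0.72
```

In the tool's units: 0.0287 m / 0.4 = 0.0718, 0.0245 m / 0.4 = 0.0613.

```bash
python3 -m pendant '[[0.03,0.0355,0,0,0,0,1],[0.0613,0.0718,0,0,0,0,1],[0.0613,0.0718,0,0,0,0,1],[0.0613,0.0718,0,0,0,0,1],[0.0613,0.0718,0,0,0,0,1],[0.0613,0.0718,0,0,0,0,1],[0.0613,0.0718,0,0,0,0,1],[0.0613,0.0718,0,0,0,0,1],[0.03,0.0355,0,0,0,0,1],[0,0,0,0,0,0,1],[0,0,0,0,0,0,1],[0,0,0,0,0,0,1]]'
python3 - <<'E'
from h import *
I=optics.camera_info("wrist"); im=optics.read_camera("wrist"); cv2.imwrite("pics/w2.png",im[...,::-1])
go(.596,.063,.052)
for n,p in dict(jar=(.596,.063,.098),cap=(.585,-.057,.106)).items(): print(n,np.round(proj(I,np.array(p)),1))
h=cv2.cvtColor(im,cv2.COLOR_RGB2HSV).astype(int); H,S,V=h[...,0],h[...,1],h[...,2]
for c in blobs((S>100)&(H>15)&(H<30)&(V>95),(0,0,640,400))[:4]:
    e=cv2.fitEllipse(c); print(np.round(e[0]),np.round(e[1]),np.round(cast(I,e[0],.098),4))
E
```

```text
time_s: 8.03
tcp_pos: [0.5893, 0.0614, 0.1728]
orientation: [-3.139, 0.124, 0.002]
contact_force: [-0.7, 0.2, -0.4]
grip_width: 1.003
grip_force: 0.0
tcp [0.5892 0.0618 0.1729] yaw -4.47 delta tool [ 0.0068 -0.0016  0.1209] tilt 0.07
jar [320. 201.]
cap [476.7 206.4]
[511.  24.] [ 60. 149.] [ 0.7106 -0.0738  0.098 ]
[318. 199.] [71. 76.] [0.5978 0.0641 0.098 ]
```

View pics/w2.png

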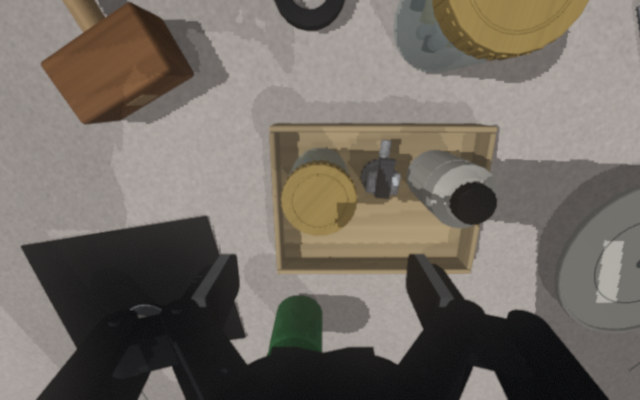

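The jar lid is at (318,199), where expected, and the tin's rim shows on the mat behind the left finger. Descending on the jar.

In the tool's units: 0.035 m / 0.4 = 0.0875, 0.0075 m / 0.4 = 0.0188.

```bash
python3 -m pendant '[[0.0188,-0.005,0,0,0,0,1],[0,0,0.0875,0,0,0,1],[0,0,0.0875,0,0,0,1],[0,0,0.0875,0,0,0,1],[0,0,0.0375,0,0,0,1],[0,0,0,0,0,0,1],[0,0,0,0,0,0,1]]'
python3 -m pendant '[[0,0,0,0,0,0,0.4],[0,0,0,0,0,0,0.4],[0,0,0,0,0,0,0.2],[0,0,0,0,0,0,0],[0,0,0,0,0,0,0],[0,0,0,0,0,0,0]]'
```

```text
time_s: 8.67
tcp_pos: [0.5973, 0.063, 0.0528]
orientation: [-3.139, 0.122, 0.003]
contact_force: [0.7, -0.4, 0.5]
grip_width: 0.999
grip_force: 0.0
time_s: 9.17
tcp_pos: [0.5998, 0.0623, 0.056]
orientation: [-3.139, 0.124, -0.007]
contact_force: [-0.4, 2.2, 6.8]
grip_width: 0.686
grip_force: 64.3
```

In the tool's units: -0.035 m / 0.4 = -0.0875, -0.01 m / 0.4 = -0.025.

```bash
python3 -m pendant '[[0,0,-0.025,0,0,0,0],[0,0,-0.0875,0,0,0,0],[0,0,-0.0875,0,0,0,0],[0,0,-0.0875,0,0,0,0],[0,0,0,0,0,0,0]]'
python3 -m pendant '[[-0.018,-0.0425,0,0,0,0,0],[-0.0358,-0.085,0,0,0,0,0],[-0.0358,-0.085,0,0,0,0,0],[-0.0358,-0.085,0,0,0,0,0],[-0.0358,-0.085,0,0,0,0,0],[-0.0358,-0.085,0,0,0,0,0],[-0.0358,-0.085,0,0,0,0,0],[-0.0358,-0.085,0,0,0,0,0],[-0.0358,-0.085,0,0,0,0,0],[-0.018,-0.0425,0,0,0,0,0],[0,0,0,0,0,0,0],[0,0,0,0,0,0,0]]'
python3 - <<'E'
from h import *
go(.4959,.3778,.054)
E
```

```text
time_s: 9.58
tcp_pos: [0.6025, 0.0615, 0.1777]
orientation: [3.138, -0.124, 0.022]
contact_force: [2.5, 0.3, -0.8]
grip_width: 0.686
grip_force: 65.9
time_s: 10.58
tcp_pos: [0.4927, 0.3779, 0.1683]
orientation: [3.139, -0.12, -0.0]
contact_force: [-0.6, -0.8, -2.6]
grip_width: 0.689
grip_force: 65.9
tcp [0.4927 0.3779 0.1683] yaw -4.39 delta tool [ 0.0032 -0.0002  0.1143] tilt 0.04
```

In the tool's units: 0.035 m / 0.4 = 0.0875, 0.03 m / 0.4 = 0.075.

```bash
python3 -m pendant '[[0.0075,0,0.075,0,0,0,0],[0,0,0.0875,0,0,0,0],[0,0,0.075,0,0,0,0],[0,0,0.025,0,0,0,0],[0,0,0.0075,0,0,0,0],[0,0,0,0,0,0,0],[0,0,0.005,0,0,0,0],[0,0,0,0,0,0,0]]'
python3 -m pendant '[[0,0,0.0038,0,0,0,0],[0,0,0,0,0,0,0],[0,0,0,0,0,0,0]]'
python3 -m pendant '[[0,0,0.0025,0,0,0,0],[0,0,0,0,0,0,0]]'
```

```text
time_s: 11.25
tcp_pos: [0.4983, 0.3775, 0.0605]
orientation: [-3.137, 0.125, -0.005]
contact_force: [0.4, 0.3, -3.3]
grip_width: 0.693
grip_force: 65.8
time_s: 11.5
tcp_pos: [0.497, 0.3772, 0.0576]
orientation: [-3.139, 0.124, -0.002]
contact_force: [-0.1, 0.3, -2.8]
grip_width: 0.687
grip_force: 65.8
time_s: 11.67
tcp_pos: [0.4966, 0.377, 0.0559]
orientation: [-3.139, 0.124, -0.0]
contact_force: [-0.2, -0.1, -3.0]
grip_width: 0.687
grip_force: 65.8
```

In the tool's units: 0.001 m / 0.4 = 0.0025.

```bash
python3 -m pendant '[[0,0,0.0025,0,0,0,0],[0,0,0,0,0,0,0]]'
python3 -m pendant '[[0,0,0.0025,0,0,0,0],[0,0,0,0,0,0,0]]'
```

```text
time_s: 11.83
tcp_pos: [0.4965, 0.3769, 0.0546]
orientation: [3.139, -0.124, -0.0]
contact_force: [0.4, -0.2, -3.7]
grip_width: 0.691
grip_force: 65.8
time_s: 12.0
tcp_pos: [0.4967, 0.377, 0.054]
orientation: [-3.139, 0.124, -0.0]
contact_force: [-0.5, 0.5, 0.2]
grip_width: 0.684
grip_force: 65.9
```

In the tool's units: -0.035 m / 0.4 = -0.0875, -0.02 m / 0.4 = -0.05.

```bash
python3 -m pendant '[[0,0,0,0,0,0,0.85],[0,0,0,0,0,0,0.85],[0,0,0,0,0,0,1],[0,0,0,0,0,0,1],[0,0,-0.05,0,0,0,1],[0,0,-0.0875,0,0,0,1],[0,0,-0.0875,0,0,0,1],[0,0,-0.0875,0,0,0,1],[0.0128,0.0443,0,0,0,0,1]]'
python3 -m pendant '[[0.0258,0.0885,0,0,0,0,1],[0.0258,0.0885,0,0,0,0,1],[0.0258,0.0885,0,0,0,0,1],[0.0258,0.0885,0,0,0,0,1],[0.0258,0.0885,0,0,0,0,1],[0.0258,0.0885,0,0,0,0,1],[0.0258,0.0885,0,0,0,0,1],[0.0258,0.0885,0,0,0,0,1],[0.0258,0.0885,0,0,0,0,1],[0.0258,0.0885,0,0,0,0,1],[0.0258,0.0885,0,0,0,0,1],[0.0128,0.0443,0,0,0,0,1]]'
python3 -m pendant '[[0,0,0,0,0,0,1],[0,0,0,0,0,0,1]]'
python3 - <<'E'
from h import *
go(.586,-.0565,.043)
E
```

```text
time_s: 12.75
tcp_pos: [0.5038, 0.363, 0.1879]
orientation: [-3.132, 0.12, -0.019]
contact_force: [0.9, -0.5, 1.3]
grip_width: 1.002
grip_force: 0.0
time_s: 13.75
tcp_pos: [0.5868, -0.0605, 0.1792]
orientation: [3.137, -0.128, 0.002]
contact_force: [-0.5, 0.6, 0.2]
grip_width: 1.0
grip_force: 0.0
time_s: 13.92
tcp_pos: [0.5861, -0.0573, 0.1788]
orientation: [-3.139, 0.128, 0.0]
contact_force: [0.3, 0.9, -0.0]
grip_width: 0.998
grip_force: 0.0
tcp [ 0.5861 -0.0573  0.1788] yaw -4.68 delta tool [-0.0002 -0.0008  0.1358] tilt 0.02
```

In the tool's units: 0.035 m / 0.4 = 0.0875, 0.025 m / 0.4 = 0.0625.

```bash
python3 -m pendant '[[0,0,0.0875,0,0,0,1],[0,0,0.0875,0,0,0,1],[0,0,0.0875,0,0,0,1],[0,0,0.0625,0,0,0,1],[0,0,0.015,0,0,0,1],[0,0,0,0,0,0,1],[0,0,0,0,0,0,1]]'
python3 -m pendant '[[0,0,0,0,0,0,0.4],[0,0,0,0,0,0,0.4],[0,0,0,0,0,0,0.2],[0,0,0,0,0,0,0],[0,0,0,0,0,0,0],[0,0,0,0,0,0,0]]'
```

```text
time_s: 14.5
tcp_pos: [0.5868, -0.0555, 0.0439]
orientation: [3.139, -0.123, 0.002]
contact_force: [1.0, 0.6, 0.4]
grip_width: 1.001
grip_force: 0.0
time_s: 15.0
tcp_pos: [0.5878, -0.0567, 0.0453]
orientation: [3.138, -0.125, 0.006]
contact_force: [-0.6, 0.8, 6.7]
grip_width: 0.64
grip_force: 62.9
```

In the tool's units: -0.035 m / 0.4 = -0.0875, -0.01 m / 0.4 = -0.025.

```bash
python3 -m pendant '[[0,0,-0.025,0,0,0,0],[0,0,-0.0875,0,0,0,0],[0,0,-0.0875,0,0,0,0],[0,0,-0.0875,0,0,0,0],[0,0,0,0,0,0,0]]'
python3 -m pendant '[[-0.0145,-0.0413,0,0,0,0,0],[-0.0288,-0.0828,0,0,0,0,0],[-0.0288,-0.0828,0,0,0,0,0],[-0.0288,-0.0828,0,0,0,0,0],[-0.0288,-0.0828,0,0,0,0,0],[-0.0288,-0.0828,0,0,0,0,0],[-0.0288,-0.0828,0,0,0,0,0],[-0.0288,-0.0828,0,0,0,0,0],[-0.0288,-0.0828,0,0,0,0,0],[-0.0145,-0.0413,0,0,0,0,0],[0,0,0,0,0,0,0],[0,0,0,0,0,0,0]]'
python3 - <<'E'
from h import *
go(.5077,.2484,.043)
E
```

```text
time_s: 15.42
tcp_pos: [0.5908, -0.0576, 0.1671]
orientation: [3.136, -0.124, 0.021]
contact_force: [1.7, -0.6, -0.8]
grip_width: 0.643
grip_force: 64.6
time_s: 16.42
tcp_pos: [0.5059, 0.2496, 0.1581]
orientation: [3.139, -0.12, 0.0]
contact_force: [0.1, -1.8, -2.5]
grip_width: 0.643
grip_force: 64.5
tcp [0.5059 0.2496 0.1581] yaw -4.39 delta tool [0.0019 0.001  0.1151] tilt 0.02
```

In the tool's units: 0.035 m / 0.4 = 0.0875, 0.03 m / 0.4 = 0.075.

```bash
python3 -m pendant '[[0.0025,0.0025,0.075,0,0,0,0],[0,0,0.0875,0,0,0,0],[0,0,0.075,0,0,0,0],[0,0,0.025,0,0,0,0],[0,0,0.01,0,0,0,0],[0,0,0,0,0,0,0],[0,0,0.005,0,0,0,0],[0,0,0,0,0,0,0],[0,0,0,0,0,0,0]]'
python3 -m pendant '[[0,0,0.0038,0,0,0,0],[0,0,0,0,0,0,0]]'
python3 -m pendant '[[0,0,0.0025,0,0,0,0],[0,0,0,0,0,0,0]]'
```

```text
time_s: 17.17
tcp_pos: [0.5087, 0.2479, 0.0485]
orientation: [-3.138, 0.124, -0.005]
contact_force: [0.2, -0.0, -2.6]
grip_width: 0.641
grip_force: 64.6
time_s: 17.33
tcp_pos: [0.5077, 0.2479, 0.046]
orientation: [-3.139, 0.124, -0.002]
contact_force: [-1.0, -0.6, -2.9]
grip_width: 0.64
grip_force: 64.6
time_s: 17.5
tcp_pos: [0.5072, 0.2478, 0.0443]
orientation: [3.139, -0.124, -0.0]
contact_force: [-0.3, 0.1, -2.1]
grip_width: 0.64
grip_force: 64.6
```

In the tool's units: 0.001 m / 0.4 = 0.0025.

```bash
python3 -m pendant '[[0,0,0.0025,0,0,0,0],[0,0,0,0,0,0,0]]'
python3 -m pendant '[[0,0,0.0013,0,0,0,0],[0,0,0,0,0,0,0]]'
```

```text
time_s: 17.67
tcp_pos: [0.5074, 0.2478, 0.0434]
orientation: [-3.139, 0.124, -0.0]
contact_force: [-0.3, -0.5, -1.3]
grip_width: 0.639
grip_force: 64.7
time_s: 17.83
tcp_pos: [0.5075, 0.2478, 0.0434]
orientation: [-3.139, 0.124, -0.0]
contact_force: [-3.3, -0.5, 3.9]
grip_width: 0.639
grip_force: 65.2
```

In the tool's units: -0.035 m / 0.4 = -0.0875, -0.02 m / 0.4 = -0.05.

```bash
python3 -m pendant '[[0,0,0,0,0,0,0.85],[0,0,0,0,0,0,0.85],[0,0,0,0,0,0,1],[0,0,0,0,0,0,1],[0,0,-0.05,0,0,0,1],[0,0,-0.0875,0,0,0,1],[0,0,-0.0875,0,0,0,1],[0,0,-0.0875,0,0,0,1],[0.018,0.042,0,0,0,0,1]]'
python3 -m pendant '[[0.0363,0.0843,0,0,0,0,1],[0.0363,0.0843,0,0,0,0,1],[0.0363,0.0843,0,0,0,0,1],[0.0363,0.0843,0,0,0,0,1],[0.0363,0.0843,0,0,0,0,1],[0.0363,0.0843,0,0,0,0,1],[0.018,0.042,0,0,0,0,1],[0,0,0,0,0,0,1],[0,0,0,0,0,0,1],[0,0,0,0,0,0,1]]'
python3 - <<'E'
from h import *
I=optics.camera_info("wrist"); im=optics.read_camera("wrist"); cv2.imwrite("pics/w3.png",im[...,::-1])
go(.590,.0045,.03)
u,v=proj(I,np.array([.590,.0045,.042])); print(u,v)
u,v=int(u),int(v); cv2.imwrite("pics/crop3.png",cv2.resize(im[v-70:v+50,u-80:u+80,::-1],None,fx=5,fy=5,interpolation=cv2.INTER_CUBIC)); print("crop origin",u-80,v-70)
np.savez("w3.npz",T=I["camera_from_world"])
t=optics.read_camera("top"); cv2.imwrite("pics/top2.png",t[...,::-1])
E
```

```text
time_s: 18.58
tcp_pos: [0.5169, 0.2334, 0.1758]
orientation: [-3.135, 0.12, -0.019]
contact_force: [1.1, -0.3, -0.1]
grip_width: 0.995
grip_force: 0.0
time_s: 19.42
tcp_pos: [0.5893, 0.0052, 0.1675]
orientation: [-3.139, 0.124, 0.001]
contact_force: [0.4, 0.1, -0.2]
grip_width: 0.999
grip_force: 0.0
tcp [0.5893 0.0057 0.1676] yaw -4.49 delta tool [0.0009 0.0012 0.1376] tilt 0.05
323.295781217128 189.5450188227501
crop origin 243 119
```

View pics/crop3.png

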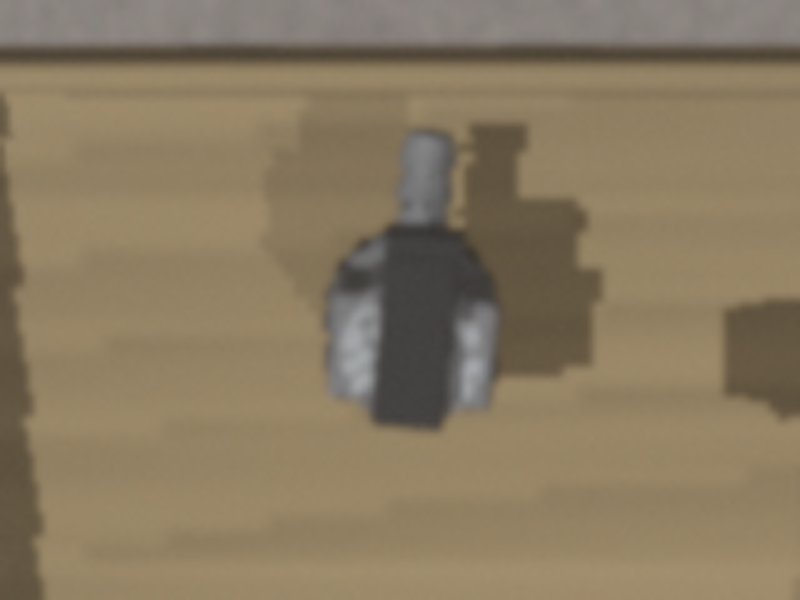

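View pics/top2.png

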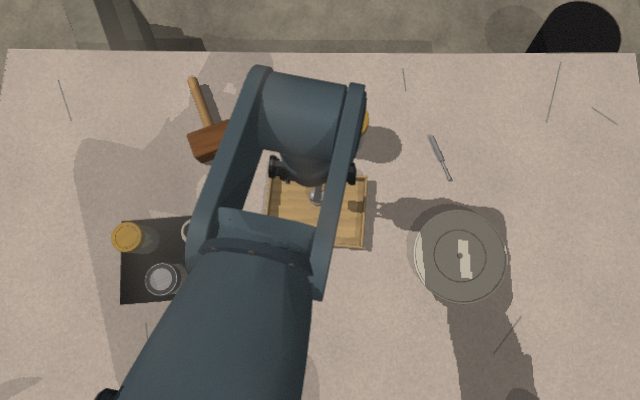

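Crop: barb tip (428,138), barb root (422,220), front cheek corners (340,403)/(487,409). The pump head stands alone in the tray. The top view shows jar and tin upright on the mat, with the bottle partly hidden by the arm. Next: the pump head's pose.

```bash
python3 - <<'E'
from h import *
I=optics.camera_info("wrist"); I["camera_from_world"]=np.load("w3.npz")["T"]
P=lambda u,v,z: cast(I,(243+(u+.5)/5-.5,119+(v+.5)/5-.5),z)[:2]
q={}
for n,a in dict(tip=(428,138,.0315),root=(422,220,.0315),fl=(336,403,.040),fr=(489,409,.040),cl=(328,350,.03),cr=(498,350,.03),lf=(410,425,.045),lr=(426,235,.045)).items(): q[n]=P(*a); print(n,np.round(q[n],4))
ang=lambda d: np.degrees(np.arctan2(d[1],d[0]))
print("barb yaw",ang(q["tip"]-q["root"]),"lever",ang(q["lr"]-q["lf"]),"front",ang(q["fl"]-q["fr"])-90, "width",np.linalg.norm(q["fl"]-q["fr"]))
a=np.radians(-6); x=np.array([np.cos(a),np.sin(a)])
print("centre from front",(q["fl"]+q["fr"])/2+.011*x,"from tip",q["tip"]-.040*x)
E
```

```text
tip [ 0.6293 -0.0032]
root [ 0.6137 -0.001 ]
fl [0.5806 0.0184]
fr [ 0.5771 -0.0113]
cl [0.5886 0.0197]
cr [ 0.5859 -0.0142]
lf [0.5767 0.0043]
lr [ 0.6136 -0.0015]
barb yaw -8.335447295098676 lever -8.890019130033716 front -6.84873785202187 width 0.02991000936249705
centre from front [0.58978038 0.00243228] from tip [0.58956134 0.00093344]
```

Careful with the scale: shifts go in shares of 0.4 m and turns go in shares of pi rad. That gives: 0.035 m / 0.4 = 0.0875, 0.0033 m / 0.4 = 0.0083, 0.06 rad / 3.1416 = 0.0191.

```bash
python3 -m pendant '[[0,0,0,0,0,0.0191,0.65],[0.0025,0.0083,0,0,0,0,0.65],[0,0,0.0875,0,0,0,0.65],[0,0,0.0875,0,0,0,0.65],[0,0,0.0875,0,0,0,0.65],[0,0,0.0625,0,0,0,0.65],[0,0,0,0,0,0,0.65],[0,0,0,0,0,0,0.65]]'
python3 - <<'E'
from h import *
go(.5897,.0024,.019)
E
```

```text
time_s: 20.18
tcp_pos: [0.589, 0.002, 0.0367]
orientation: [-3.134, 0.215, 0.005]
contact_force: [0.2, 0.2, 0.4]
grip_width: 0.65
grip_force: 0.0
tcp [0.589  0.002  0.0367] yaw -7.87 delta tool [ 0.0007 -0.0005  0.0177] tilt 0.2
```

In the tool's units: 0.01 m / 0.4 = 0.025, 0.007 m / 0.4 = 0.0175.

```bash
python3 -m pendant '[[0.0013,0,0.025,0,0,0,0.65],[0,0,0.0175,0,0,0,0.65],[0,0,0,0,0,0,0.65],[0,0,0,0,0,0,0.65]]'
python3 -m pendant '[[0,0,0,0,0,0,0.3],[0,0,0,0,0,0,0.3],[0,0,0,0,0,0,0.3],[0,0,0,0,0,0,0],[0,0,0,0,0,0,0],[0,0,0,0,0,0,0]]'
python3 - <<'E'
from h import *
im=optics.read_camera("wrist"); cv2.imwrite("pics/w4.png",im[...,::-1]); go(.463,-.304,.037)
E
```

```text
time_s: 20.52
tcp_pos: [0.5911, 0.0011, 0.0214]
orientation: [3.134, -0.218, 0.001]
contact_force: [-0.3, 0.0, 0.2]
grip_width: 0.65
grip_force: 0.0
time_s: 21.02
tcp_pos: [0.5917, 0.001, 0.0219]
orientation: [3.134, -0.218, 0.003]
contact_force: [-1.1, 0.3, 6.5]
grip_width: 0.36
grip_force: 60.5
tcp [0.5916 0.001  0.0218] yaw -7.97 delta tool [-0.0851  0.3199 -0.0153] tilt 0.11
```

Opening 0.36 (about 31 mm) matches the 32 mm cheeks. Lifting and carrying to the turntable.

In the tool's units: -0.035 m / 0.4 = -0.0875, -0.03 m / 0.4 = -0.075.

```bash
python3 -m pendant '[[0,0,-0.025,0,0,0,0],[0,0,-0.075,0,0,0,0],[0,0,-0.0875,0,0,0,0],[0,0,-0.075,0,0,0,0],[0,0,0,0,0,0,0]]'
python3 -m pendant '[[-0.0115,0.0445,0,0,0,0,0],[-0.023,0.0888,0,0,0,0,0],[-0.023,0.0888,0,0,0,0,0],[-0.023,0.0888,0,0,0,0,0],[-0.023,0.0888,0,0,0,0,0],[-0.023,0.0888,0,0,0,0,0],[-0.023,0.0888,0,0,0,0,0],[-0.023,0.0888,0,0,0,0,0],[-0.023,0.0888,0,0,0,0,0],[-0.0115,0.0445,0,0,0,0,0],[0,0,0,0,0,0,0],[0,0,0,0,0,0,0]]'
python3 - <<'E'
from h import *
I=optics.camera_info("wrist");im=optics.read_camera("wrist"); go(.465,-.3043,.0398)
u,v=map(int,proj(I,np.array([.463,-.304,.024]))); print(u,v)
cv2.imwrite("pics/w5.png",im[...,::-1])
E
```

```text
time_s: 21.48
tcp_pos: [0.5949, 0.0005, 0.1331]
orientation: [3.133, -0.218, 0.017]
contact_force: [1.5, -0.9, 0.8]
grip_width: 0.359
grip_force: 60.0
time_s: 22.48
tcp_pos: [0.4634, -0.3044, 0.1252]
orientation: [-3.133, 0.223, 0.001]
contact_force: [0.9, 0.9, -1.2]
grip_width: 0.361
grip_force: 60.0
tcp [ 0.4639 -0.3034  0.1252] yaw -8.04 delta tool [0.0013 0.0008 0.0854] tilt 0.1
322 198
```

View pics/w5.png

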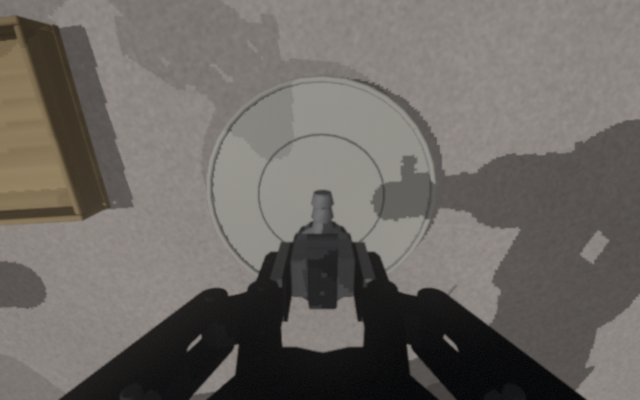

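The pump head is held over the turntable (rim 208–438 px, centre about (322,195)), matching the predicted centre at (322,198). Lowering.

In the tool's units: 0.03 m / 0.4 = 0.075, 0.02 m / 0.4 = 0.05.

```bash
python3 -m pendant '[[0.0025,0.002,0.05,0,0,0,0],[0,0,0.075,0,0,0,0],[0,0,0.05,0,0,0,0],[0,0,0.025,0,0,0,0],[0,0,0,0,0,0,0],[0,0,0.005,0,0,0,0],[0,0,0,0,0,0,0],[0,0,0,0,0,0,0]]'
python3 -m pendant '[[0,0,0.0025,0,0,0,0],[0,0,0,0,0,0,0]]'
```

```text
time_s: 23.2
tcp_pos: [0.4663, -0.3054, 0.0452]
orientation: [3.132, -0.218, 0.003]
contact_force: [-0.4, -1.2, -2.1]
grip_width: 0.359
grip_force: 60.0
time_s: 23.37
tcp_pos: [0.4658, -0.3053, 0.0437]
orientation: [3.133, -0.218, 0.002]
contact_force: [0.1, 1.0, -2.5]
grip_width: 0.359
grip_force: 60.0
```

In the tool's units: 0.0015 m / 0.4 = 0.0038.

```bash
python3 -m pendant '[[0,0,0.0038,0,0,0,0],[0,0,0,0,0,0,0],[0,0,0,0,0,0,0]]'
python3 -m pendant '[[0,0,0.0025,0,0,0,0],[0,0,0,0,0,0,0]]'
python3 -m pendant '[[0,0,0.0018,0,0,0,0],[0,0,0,0,0,0,0]]'
```

```text
time_s: 23.62
tcp_pos: [0.4652, -0.3048, 0.0413]
orientation: [-3.134, 0.219, 0.0]
contact_force: [0.1, -0.1, -1.9]
grip_width: 0.36
grip_force: 60.0
time_s: 23.78
tcp_pos: [0.4652, -0.3048, 0.0401]
orientation: [-3.134, 0.219, 0.0]
contact_force: [-0.1, -0.5, -2.5]
grip_width: 0.363
grip_force: 60.0
time_s: 23.95
tcp_pos: [0.4653, -0.3048, 0.0399]
orientation: [-3.134, 0.218, 0.0]
contact_force: [-1.6, 1.1, 2.9]
grip_width: 0.358
grip_force: 60.5
```

In the tool's units: -0.04 m / 0.4 = -0.1, -0.03 m / 0.4 = -0.075.

```bash
python3 -m pendant '[[0,0,0,0,0,0,0.5],[0,0,0,0,0,0,0.5],[0,0,0,0,0,0,0.6],[0,0,0,0,0,0,0.6],[0,0,-0.05,0,0,0,0.6],[0,0,-0.075,0,0,0,0.6],[0,0,-0.1,0,0,0,1],[0,0,-0.1,0,0,0,1],[0,0,0,0,0,0,1],[0,0,0,0,0,0,1]]'
python3 - <<'E'
from h import *
I=optics.camera_info("wrist");im=optics.read_camera("wrist"); go(.4135,.3047,.049)
np.savez("w6.npz",T=I["camera_from_world"])
u,v=map(int,proj(I,np.array([.463,-.304,.024]))); print(u,v)
cv2.imwrite("pics/w6.png",im[...,::-1]); cv2.imwrite("pics/crop6.png",cv2.resize(im[v-100:v+100,u-130:u+130,::-1],None,fx=3,fy=3))
t=optics.read_camera("top"); cv2.imwrite("pics/top3.png",t[...,::-1])
E
```

```text
time_s: 24.78
tcp_pos: [0.4669, -0.3064, 0.173]
orientation: [3.129, -0.218, 0.008]
contact_force: [-0.1, 0.4, -0.9]
grip_width: 1.002
grip_force: 0.0
tcp [ 0.4657 -0.3052  0.1706] yaw -7.97 delta tool [-0.1366 -0.597   0.1204] tilt 0.14
320 188
```

View pics/crop6.png

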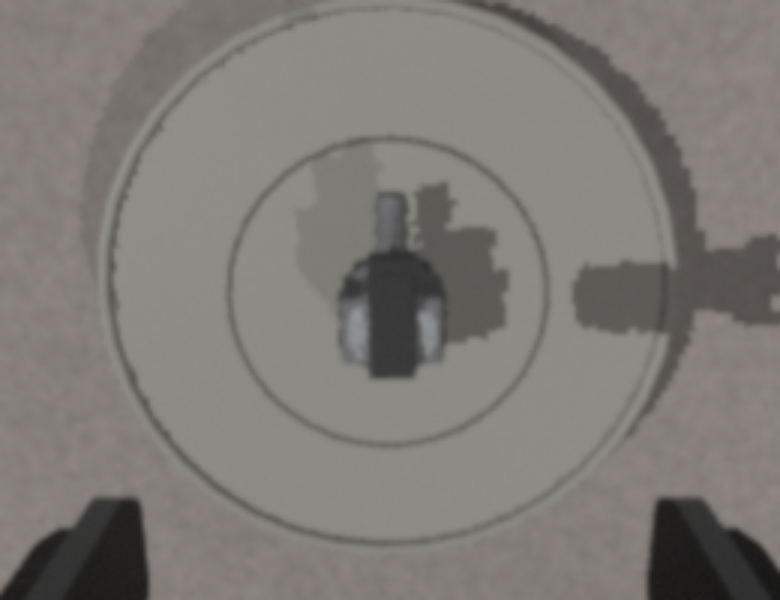

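The pump head stands upright. The ring centre in the crop is about (388,290), front cheek corners (341,362)/(443,362), barb tip (390,195). Checking the centring numerically.

```bash
python3 - <<'E'
from h import *
I=optics.camera_info("wrist"); I["camera_from_world"]=np.load("w6.npz")["T"]
P=lambda u,v,z: cast(I,(190+(u+.5)/3-.5,88+(v+.5)/3-.5),z)[:2]
a=np.radians(-8); x=np.array([np.cos(a),np.sin(a)])
ring=[P(228,290,.024),P(548,290,.024),P(388,137,.024),P(388,445,.024)]
print("ring c",(ring[0]+ring[1])/2,(ring[2]+ring[3])/2)
print("outer c",(P(105,290,.027)+P(672,290,.027))/2,(P(388,2,.027)+P(388,545,.027))/2)
print("front",(P(341,362,.058)+P(443,362,.058))/2+.011*x,"tip",P(390,195,.0495)-.04*x)
# objects on the mat, from the top picture
im=cv2.imread("pics/top3.png"); T=optics.camera_info("top"); h=cv2.cvtColor(im,cv2.COLOR_BGR2HSV).astype(int); H,S,V=h[...,0],h[...,1],h[...,2]
c=blobs((S>90)&(H>15)&(H<32)&(V>90),(100,205,160,290)); print("jar",[np.round(cast(T,cv2.fitEllipse(k)[0],.096)[:2],4) for k in c[:1]])
E
python3 - <<'E'
import cv2
im=cv2.imread("pics/top3.png"); cv2.imwrite("pics/crop7.png",cv2.resize(im[150:320,100:280],None,fx=3.5,fy=3.5))
E
```

```text
ring c [ 0.46762544 -0.30348149] [ 0.46421659 -0.30296121]
outer c [ 0.46843055 -0.30385655] [ 0.46493547 -0.30307834]
front [ 0.46440717 -0.30446195] tip [ 0.46452816 -0.30387552]
jar [array([0.4924, 0.3761])]
```

View pics/crop7.png

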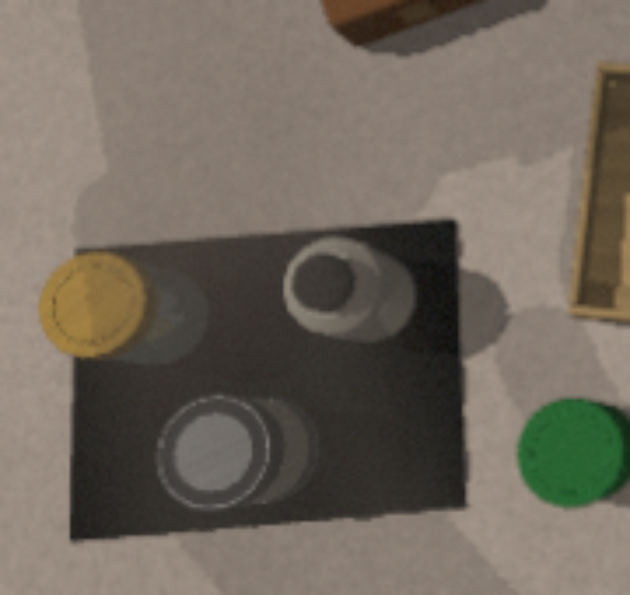

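Pump head centre (.4645,-.304) against table centre (.465,-.3035): within about 1 mm. On the mat the jar, bottle and tin all stand upright. Returning the bottle first.

In the tool's units: -0.037 m / 0.4 = -0.0925, -0.0185 m / 0.4 = -0.0463, -0.06 rad / 3.1416 = -0.0191.

```bash
python3 -m pendant '[[0,0,0,0,0,-0.0191,1],[0,-0.0463,0,0,0,0,1],[0,-0.0925,0,0,0,0,1],[0,-0.0925,0,0,0,0,1],[0,-0.0925,0,0,0,0,1],[0,-0.0925,0,0,0,0,1],[0,-0.0925,0,0,0,0,1],[0,-0.0925,0,0,0,0,1],[0,-0.0925,0,0,0,0,1],[0,-0.0925,0,0,0,0,1]]'
python3 -m pendant '[[0,-0.0925,0,0,0,0,1],[0,-0.0925,0,0,0,0,1],[0,-0.0925,0,0,0,0,1],[-0.0025,-0.0925,0,0,0,0,1],[-0.0025,-0.0925,0,0,0,0,1],[-0.0025,-0.0925,0,0,0,0,1],[0,-0.0463,0,0,0,0,1],[0,0,0,0,0,0,1],[0,0,0,0,0,0,1],[0,0,0,0,0,0,1]]'
python3 - <<'E'
from h import *
go(.5065,.2478,.042)
I=optics.camera_info("wrist"); im=optics.read_camera("wrist"); cv2.imwrite("pics/w8.png",im[...,::-1])
print(np.round(proj(I,np.array([.5065,.2478,.104]))))
V=im.max(2); u,v=map(int,proj(I,np.array([.5065,.2478,.104])))
print(V[v,u-60:u+60:6])
E
```

```text
time_s: 25.72
tcp_pos: [0.4886, 0.0107, 0.1676]
orientation: [-3.138, 0.125, 0.006]
contact_force: [1.1, -1.1, -0.2]
grip_width: 1.001
grip_force: 0.0
time_s: 26.55
tcp_pos: [0.5052, 0.2479, 0.1679]
orientation: [3.138, -0.124, -0.005]
contact_force: [0.1, -0.4, -0.4]
grip_width: 1.004
grip_force: 0.0
tcp [0.5052 0.2479 0.1679] yaw -4.53 delta tool [ 0.0016 -0.0002  0.1259] tilt 0.18
[322. 212.]
[ 25  25  26  31  31 188 188  39  42  40  43  37  37  37 128 127  45  46
  48  98]
```

View pics/w8.png

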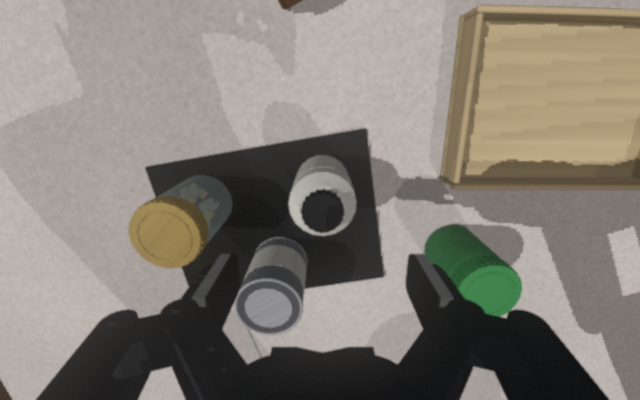

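The bottle cap is at (322,211), as predicted; jar and tin are also standing. Grasping the bottle.

In the tool's units: 0.035 m / 0.4 = 0.0875, 0.018 m / 0.4 = 0.045.

```bash
python3 -m pendant '[[0.0013,0,0.0875,0,0,0,1],[0,0,0.0875,0,0,0,1],[0,0,0.0875,0,0,0,1],[0,0,0.045,0,0,0,1],[0,0,0.0075,0,0,0,1],[0,0,0,0,0,0,1],[0,0,0,0,0,0,1]]'
python3 -m pendant '[[0,0,0,0,0,0,0.4],[0,0,0,0,0,0,0.4],[0,0,0,0,0,0,0.2],[0,0,0,0,0,0,0],[0,0,0,0,0,0,0],[0,0,0,0,0,0,0]]'
```

```text
time_s: 27.18
tcp_pos: [0.5078, 0.2481, 0.0447]
orientation: [-3.139, 0.126, -0.002]
contact_force: [0.2, -0.1, 0.8]
grip_width: 1.001
grip_force: 0.0
time_s: 27.68
tcp_pos: [0.5081, 0.2488, 0.0458]
orientation: [-3.139, 0.124, -0.005]
contact_force: [-0.8, -2.4, 7.0]
grip_width: 0.64
grip_force: 62.9
```

In the tool's units: -0.035 m / 0.4 = -0.0875, -0.01 m / 0.4 = -0.025.

```bash
python3 -m pendant '[[0,0,-0.025,0,0,0,0],[0,0,-0.0875,0,0,0,0],[0,0,-0.0875,0,0,0,0],[0,0,-0.0875,0,0,0,0],[0,0,0,0,0,0,0]]'
python3 -m pendant '[[0.0145,0.0415,0,0,0,0,0],[0.029,0.0828,0,0,0,0,0],[0.029,0.0828,0,0,0,0,0],[0.029,0.0828,0,0,0,0,0],[0.029,0.0828,0,0,0,0,0],[0.029,0.0828,0,0,0,0,0],[0.029,0.0828,0,0,0,0,0],[0.029,0.0828,0,0,0,0,0],[0.029,0.0828,0,0,0,0,0],[0.0145,0.0415,0,0,0,0,0],[0,0,0,0,0,0,0],[0,0,0,0,0,0,0]]'
python3 - <<'E'
from h import *
go(.5884,-.0567,.0478)
E
```

```text
time_s: 28.1
tcp_pos: [0.5113, 0.2501, 0.1675]
orientation: [-3.135, 0.124, -0.02]
contact_force: [0.2, 0.5, -1.3]
grip_width: 0.636
grip_force: 64.6
time_s: 29.1
tcp_pos: [0.587, -0.0576, 0.1586]
orientation: [-3.139, 0.128, 0.001]
contact_force: [-0.5, 0.3, -2.9]
grip_width: 0.642
grip_force: 64.5
tcp [ 0.587  -0.0576  0.1586] yaw -4.66 delta tool [ 0.0013 -0.0009  0.1108] tilt 0.03
```

In the tool's units: 0.035 m / 0.4 = 0.0875, 0.03 m / 0.4 = 0.075.

```bash
python3 -m pendant '[[0.0025,0,0.075,0,0,0,0],[0,0,0.0875,0,0,0,0],[0,0,0.075,0,0,0,0],[0,0,0.025,0,0,0,0],[0,0,0.0025,0,0,0,0],[0,0,0,0,0,0,0],[0,0,0,0,0,0,0],[0,0,0,0,0,0,0]]'
python3 -m pendant '[[0,0,0.0038,0,0,0,0],[0,0,0,0,0,0,0]]'
python3 -m pendant '[[0,0,0.0038,0,0,0,0],[0,0,0,0,0,0,0]]'
```

```text
time_s: 29.77
tcp_pos: [0.59, -0.0569, 0.055]
orientation: [3.138, -0.124, 0.006]
contact_force: [-0.1, -0.5, -1.9]
grip_width: 0.638
grip_force: 64.6
time_s: 29.93
tcp_pos: [0.589, -0.057, 0.0523]
orientation: [3.139, -0.124, 0.003]
contact_force: [-0.5, 0.0, -2.2]
grip_width: 0.642
grip_force: 64.6
time_s: 30.1
tcp_pos: [0.5882, -0.0568, 0.0497]
orientation: [3.139, -0.125, 0.0]
contact_force: [1.0, 0.9, -1.8]
grip_width: 0.642
grip_force: 64.6
```

In the tool's units: 0.001 m / 0.4 = 0.0025.

```bash
python3 -m pendant '[[0,0,0.0025,0,0,0,0],[0,0,0,0,0,0,0]]'
python3 -m pendant '[[0,0,0.0018,0,0,0,0],[0,0,0,0,0,0,0]]'
```

```text
time_s: 30.27
tcp_pos: [0.5881, -0.0567, 0.0484]
orientation: [-3.139, 0.125, 0.001]
contact_force: [0.6, 0.3, -2.0]
grip_width: 0.643
grip_force: 64.6
time_s: 30.43
tcp_pos: [0.5882, -0.0568, 0.0479]
orientation: [-3.139, 0.124, 0.0]
contact_force: [0.3, 0.3, -2.1]
grip_width: 0.638
grip_force: 64.6
```

In the tool's units: 0.0007 m / 0.4 = 0.0018.

```bash
python3 -m pendant '[[0,0,0.0018,0,0,0,0],[0,0,0,0,0,0,0]]'
python3 -m pendant '[[0,0,0.0018,0,0,0,0],[0,0,0,0,0,0,0]]'
```

```text
time_s: 30.6
tcp_pos: [0.5884, -0.0568, 0.0478]
orientation: [3.139, -0.124, 0.0]
contact_force: [-2.7, -0.0, 4.1]
grip_width: 0.637
grip_force: 65.1
time_s: 30.77
tcp_pos: [0.5885, -0.0568, 0.0478]
orientation: [3.139, -0.124, 0.0]
contact_force: [-4.9, 1.2, 10.3]
grip_width: 0.636
grip_force: 65.7
```

In the tool's units: -0.035 m / 0.4 = -0.0875, -0.02 m / 0.4 = -0.05.

```bash
python3 -m pendant '[[0,0,0,0,0,0,0.85],[0,0,0,0,0,0,0.85],[0,0,0,0,0,0,1],[0,0,0,0,0,0,1],[0,0,-0.05,0,0,0,1],[0,0,-0.0875,0,0,0,1],[0,0,-0.0875,0,0,0,1],[0,0,-0.0875,0,0,0,1],[-0.0133,-0.0443,0,0,0,0,1]]'
python3 -m pendant '[[-0.0265,-0.0885,0,0,0,0,1],[-0.0265,-0.0885,0,0,0,0,1],[-0.0265,-0.0885,0,0,0,0,1],[-0.0265,-0.0885,0,0,0,0,1],[-0.0265,-0.0885,0,0,0,0,1],[-0.0265,-0.0885,0,0,0,0,1],[-0.0265,-0.0885,0,0,0,0,1],[-0.0265,-0.0885,0,0,0,0,1],[-0.0265,-0.0885,0,0,0,0,1],[-0.0265,-0.0885,0,0,0,0,1],[-0.0265,-0.0885,0,0,0,0,1],[-0.0133,-0.0443,0,0,0,0,1]]'
python3 -m pendant '[[0,0,0,0,0,0,1],[0,0,0,0,0,0,1],[0,0,0,0,0,0,1]]'
python3 - <<'E'
from h import *
go(.4957,.377,.053)
E
```

```text
time_s: 31.52
tcp_pos: [0.5895, -0.0421, 0.1799]
orientation: [3.135, -0.128, 0.021]
contact_force: [1.9, -0.8, 1.0]
grip_width: 0.998
grip_force: 0.0
time_s: 32.52
tcp_pos: [0.4935, 0.3806, 0.1714]
orientation: [-3.138, 0.12, 0.0]
contact_force: [0.4, -0.9, 0.1]
grip_width: 1.001
grip_force: 0.0
time_s: 32.77
tcp_pos: [0.4951, 0.3761, 0.1711]
orientation: [3.138, -0.124, -0.0]
contact_force: [0.3, -0.5, 0.2]
grip_width: 1.003
grip_force: 0.0
tcp [0.4951 0.3761 0.1711] yaw -4.53 delta tool [ 0.0006 -0.001   0.1181] tilt 0.04
```

In the tool's units: 0.035 m / 0.4 = 0.0875, 0.03 m / 0.4 = 0.075.

```bash
python3 -m pendant '[[0,-0.0025,0.0875,0,0,0,1],[0,0,0.0875,0,0,0,1],[0,0,0.075,0,0,0,1],[0,0,0.04,0,0,0,1],[0,0,0.005,0,0,0,1],[0,0,0,0,0,0,1],[0,0,0,0,0,0,1]]'
python3 -m pendant '[[0,0,0,0,0,0,0.4],[0,0,0,0,0,0,0.4],[0,0,0,0,0,0,0.2],[0,0,0,0,0,0,0],[0,0,0,0,0,0,0],[0,0,0,0,0,0,0]]'
```

```text
time_s: 33.35
tcp_pos: [0.4965, 0.3774, 0.0549]
orientation: [-3.138, 0.126, -0.003]
contact_force: [-0.1, 0.5, 0.3]
grip_width: 1.001
grip_force: 0.0
time_s: 33.85
tcp_pos: [0.4965, 0.3782, 0.0558]
orientation: [-3.138, 0.124, -0.005]
contact_force: [-0.5, -1.6, 5.8]
grip_width: 0.685
grip_force: 63.8
```

In the tool's units: -0.035 m / 0.4 = -0.0875, -0.01 m / 0.4 = -0.025.

```bash
python3 -m pendant '[[0,0,-0.025,0,0,0,0],[0,0,-0.0875,0,0,0,0],[0,0,-0.0875,0,0,0,0],[0,0,-0.0875,0,0,0,0],[0,0,0,0,0,0,0]]'
python3 -m pendant '[[0.0178,0.0425,0,0,0,0,0],[0.0355,0.0853,0,0,0,0,0],[0.0355,0.0853,0,0,0,0,0],[0.0355,0.0853,0,0,0,0,0],[0.0355,0.0853,0,0,0,0,0],[0.0355,0.0853,0,0,0,0,0],[0.0355,0.0853,0,0,0,0,0],[0.0355,0.0853,0,0,0,0,0],[0.0355,0.0853,0,0,0,0,0],[0.0178,0.0425,0,0,0,0,0],[0,0,0,0,0,0,0],[0,0,0,0,0,0,0]]'
python3 - <<'E'
from h import *
go(.5996,.0625,.0578)
E
```

```text
time_s: 34.27
tcp_pos: [0.4992, 0.3802, 0.1782]
orientation: [-3.132, 0.123, -0.019]
contact_force: [2.1, 1.1, -1.0]
grip_width: 0.689
grip_force: 65.9
time_s: 35.27
tcp_pos: [0.5982, 0.0608, 0.1686]
orientation: [-3.139, 0.128, 0.0]
contact_force: [-0.2, 0.9, -3.7]
grip_width: 0.689
grip_force: 65.9
tcp [0.5982 0.0608 0.1686] yaw -4.68 delta tool [ 0.0013 -0.0018  0.1108] tilt 0.03
```

In the tool's units: 0.035 m / 0.4 = 0.0875, 0.03 m / 0.4 = 0.075.

```bash
python3 -m pendant '[[0.0025,-0.002,0.075,0,0,0,0],[0,0,0.0875,0,0,0,0],[0,0,0.075,0,0,0,0],[0,0,0.025,0,0,0,0],[0,0,0.0075,0,0,0,0],[0,0,0,0,0,0,0],[0,0,0,0,0,0,0],[0,0,0,0,0,0,0]]'
python3 -m pendant '[[0,0,0.0025,0,0,0,0],[0,0,0,0,0,0,0]]'
python3 -m pendant '[[0,0,0.0025,0,0,0,0],[0,0,0,0,0,0,0]]'
```

```text
time_s: 35.93
tcp_pos: [0.6009, 0.0627, 0.0627]
orientation: [3.139, -0.124, 0.006]
contact_force: [-1.0, -0.0, -2.7]
grip_width: 0.688
grip_force: 65.9
time_s: 36.1
tcp_pos: [0.6, 0.0625, 0.0606]
orientation: [3.139, -0.124, 0.003]
contact_force: [-0.5, -0.7, -2.0]
grip_width: 0.689
grip_force: 65.9
time_s: 36.27
tcp_pos: [0.5994, 0.0625, 0.0587]
orientation: [3.139, -0.125, 0.001]
contact_force: [0.5, -0.3, -4.4]
grip_width: 0.691
grip_force: 65.9
```

In the tool's units: 0.0007 m / 0.4 = 0.0018.

```bash
python3 -m pendant '[[0,0,0.0018,0,0,0,0],[0,0,0,0,0,0,0]]'
python3 -m pendant '[[0,0,0.0018,0,0,0,0],[0,0,0,0,0,0,0]]'
```

```text
time_s: 36.43
tcp_pos: [0.5994, 0.0625, 0.0578]
orientation: [3.139, -0.125, 0.0]
contact_force: [0.2, -0.5, -2.3]
grip_width: 0.689
grip_force: 66.0
time_s: 36.6
tcp_pos: [0.5996, 0.0625, 0.0578]
orientation: [3.139, -0.124, 0.001]
contact_force: [-2.4, -0.3, 3.9]
grip_width: 0.692
grip_force: 66.4
```

In the tool's units: -0.035 m / 0.4 = -0.0875, -0.02 m / 0.4 = -0.05.

```bash
python3 -m pendant '[[0,0,0,0,0,0,0.85],[0,0,0,0,0,0,0.85],[0,0,0,0,0,0,1],[0,0,0,0,0,0,1],[0,0,-0.05,0,0,0,1],[0,0,-0.0875,0,0,0,1],[0,0,-0.0875,0,0,0,1],[0,0,-0.0875,0,0,0,1]]'
python3 -m pendant '[[-0.0285,-0.0315,0,0,0,0,1],[-0.057,-0.063,0,0,0,0,1],[-0.057,-0.063,0,0,0,0,1],[-0.057,-0.063,0,0,0,0,1],[-0.057,-0.063,0,0,0,0,1],[-0.057,-0.063,0,0,0,0,1],[-0.057,-0.063,0,0,0,0,1],[-0.057,-0.063,0,0,0,0,1],[-0.057,-0.063,0,0,0,0,1],[-0.0285,-0.0315,0,0,0,0,1],[0,0,0,0,0,0,1],[0,0,0,0,0,0,1]]'
python3 - <<'E'
from h import *
go(.4128,.3047,.047)
E
```

```text
time_s: 37.27
tcp_pos: [0.5988, 0.0626, 0.183]
orientation: [-3.139, 0.124, 0.002]
contact_force: [1.6, 0.1, -0.1]
grip_width: 1.0
grip_force: 0.0
time_s: 38.27
tcp_pos: [0.4121, 0.3055, 0.182]
orientation: [3.139, -0.121, 0.001]
contact_force: [0.3, -0.0, 0.5]
grip_width: 0.999
grip_force: 0.0
tcp [0.4121 0.3055 0.182 ] yaw -4.4 delta tool [0.0007 0.0007 0.135 ] tilt 0.03
```

In the tool's units: 0.035 m / 0.4 = 0.0875, 0.025 m / 0.4 = 0.0625.

```bash
python3 -m pendant '[[0,0.0025,0.0875,0,0,0,1],[0,0,0.0875,0,0,0,1],[0,0,0.0875,0,0,0,1],[0,0,0.0625,0,0,0,1],[0,0,0.0125,0,0,0,1],[0,0,0,0,0,0,1],[0,0,0,0,0,0,1]]'
python3 -m pendant '[[0,0,0,0,0,0,0.4],[0,0,0,0,0,0,0.4],[0,0,0,0,0,0,0.2],[0,0,0,0,0,0,0],[0,0,0,0,0,0,0],[0,0,0,0,0,0,0]]'
```

```text
time_s: 38.85
tcp_pos: [0.4139, 0.3036, 0.048]
orientation: [-3.139, 0.126, -0.002]
contact_force: [0.9, 0.3, 0.5]
grip_width: 1.001
grip_force: 0.0
time_s: 39.35
tcp_pos: [0.4144, 0.3046, 0.0494]
orientation: [-3.137, 0.124, -0.006]
contact_force: [0.3, 0.8, 7.4]
grip_width: 0.711
grip_force: 64.1
```

In the tool's units: -0.035 m / 0.4 = -0.0875, -0.01 m / 0.4 = -0.025.

```bash
python3 -m pendant '[[0,0,-0.025,0,0,0,0],[0,0,-0.0875,0,0,0,0],[0,0,-0.0875,0,0,0,0],[0,0,-0.0875,0,0,0,0],[0,0,0,0,0,0,0]]'
python3 -m pendant '[[0.0203,0.0395,0,0,0,0,0],[0.0405,0.079,0,0,0,0,0],[0.0405,0.079,0,0,0,0,0],[0.0405,0.079,0,0,0,0,0],[0.0405,0.079,0,0,0,0,0],[0.0405,0.079,0,0,0,0,0],[0.0405,0.079,0,0,0,0,0],[0.0405,0.079,0,0,0,0,0],[0.0405,0.079,0,0,0,0,0],[0.0203,0.0395,0,0,0,0,0],[0,0,0,0,0,0,0],[0,0,0,0,0,0,0]]'
python3 - <<'E'
from h import *
go(.5371,.0101,.0514)
E
```

```text
time_s: 39.77
tcp_pos: [0.4167, 0.3059, 0.1705]
orientation: [-3.133, 0.123, -0.019]
contact_force: [0.9, 1.0, -0.6]
grip_width: 0.712
grip_force: 66.1
time_s: 40.77
tcp_pos: [0.5353, 0.008, 0.1622]
orientation: [-3.139, 0.128, 0.0]
contact_force: [-0.1, 0.2, -2.0]
grip_width: 0.715
grip_force: 66.3
tcp [0.5353 0.008  0.1622] yaw -4.67 delta tool [ 0.0016 -0.0022  0.1108] tilt 0.02
```

In the tool's units: 0.035 m / 0.4 = 0.0875, 0.03 m / 0.4 = 0.075.

```bash
python3 -m pendant '[[0.0025,-0.0025,0.075,0,0,0,0],[0,0,0.0875,0,0,0,0],[0,0,0.075,0,0,0,0],[0,0,0.025,0,0,0,0],[0,0,0.0075,0,0,0,0],[0,0,0,0,0,0,0],[0,0,0,0,0,0,0],[0,0,0,0,0,0,0]]'
python3 -m pendant '[[0,0,0.0025,0,0,0,0],[0,0,0,0,0,0,0]]'
python3 -m pendant '[[0,0,0.0025,0,0,0,0],[0,0,0,0,0,0,0]]'
```

```text
time_s: 41.43
tcp_pos: [0.5382, 0.0097, 0.0562]
orientation: [3.139, -0.124, 0.006]
contact_force: [0.3, -0.7, -1.7]
grip_width: 0.709
grip_force: 66.6
time_s: 41.6
tcp_pos: [0.5374, 0.0096, 0.0542]
orientation: [3.139, -0.124, 0.003]
contact_force: [1.1, -0.5, -2.6]
grip_width: 0.711
grip_force: 66.6
time_s: 41.77
tcp_pos: [0.5366, 0.0097, 0.0523]
orientation: [3.139, -0.125, 0.001]
contact_force: [0.2, -0.5, -1.4]
grip_width: 0.711
grip_force: 66.6
```

```bash
python3 -m pendant '[[0,0,0.0018,0,0,0,0],[0,0,0,0,0,0,0]]'
python3 -m pendant '[[0,0,0.0018,0,0,0,0],[0,0,0,0,0,0,0]]'
```

```text
time_s: 41.93
tcp_pos: [0.5366, 0.0097, 0.0515]
orientation: [3.139, -0.125, 0.0]
contact_force: [-0.5, 0.1, -1.2]
grip_width: 0.708
grip_force: 66.6
time_s: 42.1
tcp_pos: [0.5367, 0.0097, 0.0515]
orientation: [3.139, -0.124, 0.0]
contact_force: [-4.2, 0.5, 6.4]
grip_width: 0.714
grip_force: 67.2
```

Down in contact. Releasing, then rising to the first viewing pose to compare spots.

In the tool's units: -0.04 m / 0.4 = -0.1, -0.02 m / 0.4 = -0.05.

```bash
python3 -m pendant '[[0,0,0,0,0,0,0.85],[0,0,0,0,0,0,0.85],[0,0,0,0,0,0,1],[0,0,0,0,0,0,1],[0,0,-0.05,0,0,0,1],[0,0,-0.1,0,0,0,1],[0,0,-0.1,0,0,0,1],[-0.0075,0.0075,-0.1,0,0,0,1],[0,0,-0.1,0,0,0,1],[0,0,0,0,0,0,1],[0,0,0,0,0,0,1],[0,0,0,0,0,0,1]]'
python3 - <<'E'
from h import *
go(.5323,.0059,.2312)
I=optics.camera_info("wrist"); im=optics.read_camera("wrist")[...,::-1].copy(); cv2.imwrite("pics/w9.png",im)
h=cv2.cvtColor(im,cv2.COLOR_BGR2HSV).astype(int); H,S,V=h[...,0],h[...,1],h[...,2]
def fit(n,m,p):
    u,v=map(int,proj(I,np.array(p))); b=blobs(m,(u-38,v-38,u+38,v+38))
    for c in b[:2]: e=cv2.fitEllipse(c); print(n,np.round(e[0],1),np.round(cast(I,e[0],p[2])[:2],4),np.round(e[1]))
fit("jar",(S>100)&(H>15)&(H<30)&(V>95),(.597,.0632,.098)); fit("cap",(V<60),(.5867,-.056,.106)); fit("tin",(V>85)&(S<45),(.5341,.0105,.091))
E
```

```text
time_s: 43.1
tcp_pos: [0.533, 0.0071, 0.2303]
orientation: [-3.139, 0.124, 0.0]
contact_force: [-0.1, -0.6, -0.3]
grip_width: 1.002
grip_force: 0.0
tcp [0.533  0.0071 0.2303] yaw -4.54 delta tool [-0.0006  0.0012 -0.0009] tilt 0.01
jar [257.3 126.4] [0.5969 0.0622] [62. 68.]
cap [388.  128.1] [ 0.5868 -0.0559] [34. 35.]
tin [317.9 191.4] [0.5281 0.0121] [74. 77.]
```

View pics/w9.png

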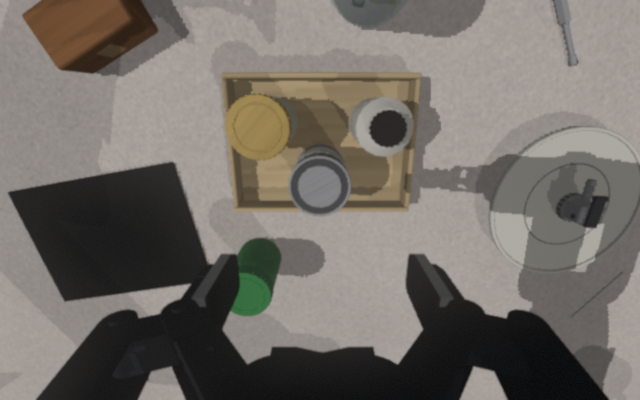

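Jar lid (258,127), cap (388,128) and tin (320,186) sit within about 1 mm of their starting spots. The pump head is upright on the turntable at about (580,208), the mat is empty, and the gripper is clear. Handing in.

```bash
python3 -c "
from station import close_job
print(close_job())"
```

```text
the job is handed in; nothing more can be done
None
```

The job is handed in at about 43 s: the pump head stands upright within about 1 mm of the turntable's middle, and the jar, tin and bottle are back in the tray within about 1 mm of where they stood (jar and bottle measured, tin judged by eye).

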